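# Present a wedge in the revolving sample case

## Task

The cheese grader wants the tall wedge from the revolving sample case: with the flap still shut, turn the carousel by its T-handle until the wedge stands under the middle of the flap and the carousel has clicked into its notch. Then lift the flap and hold it about 50 degrees open so that the grader's hand can get in. The flap falls shut by itself, so finish while still holding it there with the fingers, and leave the things lying around the case alone.

Things in the scene. Friction and masses are not known exactly. Their poses are not given: they have to be found in the camera images.
- case: Square sample case fixed on the bench, 286 x 286 mm, 154 mm high: stainless plinth, clear walls, stainless posts and rails. Origin at the middle of its underside, on the carousel's vertical axis; z up; its -x side is the front. The front half of its top is the hinged flap, the rear half a fixed clear roof with its top face 154 mm up.
- carousel (a joint): Angle of the carousel in rad, counter-clockwise seen from above, any number of turns; 0 or a multiple of 2 pi is the wedge under the middle of the flap. A spring detent pulls it into the nearest of five notches, at every multiple of 72 degrees (1.257 rad), where it stays when let go; turning over a hump takes about 0.15 N m.
- knob (a point): Centre of the black T-handle on the carousel's spindle, on the case's vertical axis, 190 mm above the bench, just behind the flap's hinge. A flat-sided bar 60 mm long, 14 wide, 20 high (180 to 200 mm up), with a pointed nose at one end, 47 mm from the axis. Site x lies along the bar; -x, the nose, points to the wedge. Below: collar 26 mm wide from 166 mm up, bush 36 mm wide up to 160 mm.
- wedge (a point): Foot of the tall wedge of cheese on the beech carousel disc, 80 mm from the axis, 55 mm above the bench; it turns with the carousel. The wedge is about 69 mm long, 59 mm wide at the rind, 70 mm high, point towards the axis. The other compartments hold a small round, a low block, two stacked rounds and a lying log, all 60 mm high or less. All stay on the disc.
- mouth (a point): Where the wedge has to be: point at disc height, 80 mm in front of the carousel's axis, under the middle of the flap. Fixed to the case, axes as the case.
- flap (a joint): Opening of the flap in rad: 0 is shut (level), grows as its front edge rises, stop at 1.30. It weighs 0.36 to 0.59 kg, swings freely and falls shut from every angle.
- flap_hinge (a point): Middle of the flap's hinge line, 32 mm in front of the carousel's axis, 159.5 mm above the bench; the line runs along the case's y axis. Axes as the case.
- flap_panel: The flap: clear panel in a stainless frame, reaching 118 mm from the hinge to the front, 252 mm along the hinge, 8 mm thick. Origin on the hinge line; its x axis points back from the front edge to the hinge, y along the hinge, z out of its upper face; it turns with joint flap.
- handle (a point): Middle of the flap's handle: a round steel bar 12 mm thick, 110 mm long between two legs, parallel to the hinge line. It stands 44 mm above the hinge line (34 mm free below the bar) and 95 mm in front of it when shut, so 203 mm above the bench. Turns with the flap; axes as flap_panel.
- tomme: Bystander: a small barrel-shaped cheese, 110 mm across, 52 mm high, standing loose to the left (the case's +y side). Origin at the middle of its underside.
- brush: Bystander: wooden rind brush, 170 x 50 x 38 mm, bristles down, loose on the case's -y side. Origin at the middle of its underside.
- hammer: Bystander: grader's hammer about 220 mm long, lying loose beyond the brush on the case's -y side. Origin at its underside.

How it is judged:
By the outcome, as a careful person would: the job done as asked, in the order asked, and still so for the second after the job is handed in, while the arm keeps its last pose, push and grip.
It also fails if it takes over 64 s, if anything falls off the work surface, if the arm or the gripper's body presses on something with over 40 N, if the wrist force passes 120 N, or if a joint passes its speed limit or range.

## Robot

A 6-joint arm with a two-finger parallel gripper is mounted at the origin on the work surface. World frame = base frame: x ahead of the robot, y to its left, z up, the work surface at z = 0. Lengths are in m, angles in rad, forces in N, time in s.
With the tool pointing down it reaches from about 0.375 to 0.975 m from the base axis. Payload 3.8 kg.
Tool frame: the origin (TCP) lies midway between the tips of the shut fingers; the grasp point (between the pads) lies 19 mm behind it; z points along the fingers, y is the line along which they close (so a half turn about z gives the same grasp; the last joint's range is limited). The gripper opens to 85 mm and grips with 20 to 120 N. Pads are 22 mm wide; open, the fingers measure 114 mm over their backs; the gripper's body (76 mm by 85 mm) begins 54 mm behind the grasp point. The pads swing forward as they close: fully open they stand 13 mm farther back than shut.
Start: joints at [-1.232, 0.264, 1.604, -0, 1.274, -0.037], TCP at [0.248, -0.628, 0.231] pointing down, gripper open.
Joint ranges: [-2.63, 2.63], [-0.94, 2.18], [0.31, 2.57], [-1.31, 4.45], [0, 2.66], [-2.55, 2.55]. Speed limits (rad/s): [2.57, 2.57, 3.14, 3.14, 3.14, 3.14].

## Interface

Orientations are given as a rotation vector (axis times angle).
In Python, from workcell import bot, cams gives the robot as it stands.
- The arm moves only by the tool play_rows, never from a script. Its argument "rows" is a list of rows, each a list of 2 entries, a list of its own where there are three numbers: the shift along the tool's x, y, z scaled (see below), then the turn, a rotation vector about the tool's x, y, z scaled (see below). A call has 1 to 20 rows; each row is the pose to reach, as a shift and turn from the pose commanded when the call began, along the tool's axes at that moment; what a row does not reach only later rows make up. The controller multiplies each number of a shift by 250 mm and each number of a turn by 45 degrees. A row lasts 1/12 s, in which the tool goes at most 41.7 mm and 7.16 degrees, less where a joint would pass 70% of its speed; a pose out of reach is approached as far as the arm can. A call with a number of a shift or a turn outside -1 to 1 is refused whole. A call with a gripper value outside its range is refused whole. "claw" is the opening, from -1 (shut) to 1 (fully open), set as the call begins (left out, the last holds). The fingers move at their own pace and stop on an object; "newtons" is the grip in N (left out, the last holds). Time passes only in rows, so rows that repeat a pose let the fingers close. It gives the time, the measured TCP pose, the force, the opening and the grip force at its end, in the units of the state.
- bot.read_state(): the state, without advancing time (a new reading comes with each control period).
- cams.read_camera(name): name is "side" or "top" or "wrist"; returns a dict with "image" (384x512x3 uint8, red, green, blue), "K" (3x3 intrinsics, pixels), "T" (4x4, takes a point from camera to world coordinates); the wrist camera has in their place "mount" (4x4, takes a point from camera to tool coordinates, whose origin is the TCP and whose axes are the flange's). Camera axes: x right, y down, z forward; pixel columns grow to the right and rows downward; lengths in m; the calibration is good to about 2 mm. A picture is of the moment at which its call begins: read the wrist's pose just before it. There is no depth.
- bot.finish_job(): hands the job in; it is judged then, once.
The state is a dict: "time": time; "q": joint angles; "joint_vel": joint speeds; "joint_torque": joint torques, N m; "tool_pos": TCP position; "tcp_rot": TCP orientation; "wrist_force": force on the tool from outside, world axes, zero at the start; "torque": the same for the moment, N m; "width": opening from 0.0 (shut) to 1.0 (fully open); "grip_force": force on a finger pad.
Only numpy, scipy, OpenCV 4.12 (cv2) and the standard library are available. Lean on these libraries where they do the work, as an engineer would, in place of code of your own. Each camera call takes 0.05 s, during which the arm holds its last target. There are 200 camera calls.

## Working session

There is one attempt and no reset: what is moved stays moved. The work goes in short steps, Python scripts to look and compute and a tool call to move; the robot and the scene stay as the last step left them, time stands still between calls to the robot, and variables do not carry over. Pictures are saved under pics/ and viewed, at most 10 in all, crops included, and the job is handed in when it is done.

Besides the shell and the picture viewer there is one more tool, called after ">>>" as name([rows], argument=value, ...), one row to a line, values as JSON. play_rows: Moves the arm, as the interface text tells. Its arguments: {"type":"object","properties":{"rows":{"type":"array","items":{"type":"array"}},"claw":{"type":"number"},"newtons":{"type":"number"}},"required":["rows"]}

```bash
mkdir -p pics; python3 - <<'E'
from workcell import bot,cams
import cv2,numpy as np
s=bot.read_state();print(s)
for n in ("side","top"):
    c=cams.read_camera(n);print(n,c["K"].round(2).tolist(),c["T"].round(4).tolist())
    cv2.imwrite(f"pics/{n}0.png",cv2.resize(c["image"][:,:,::-1],(800,600),interpolation=cv2.INTER_CUBIC))
    np.savez(f"{n}.npz",K=c["K"],T=c["T"])
print(cams.read_camera("wrist")["mount"].round(4).tolist())
E
```

```text
{'time': 0.0, 'q': array([-1.23189319e+00,  2.64742053e-01,  1.60536777e+00, -5.01581804e-06,
        1.27370279e+00, -3.68909076e-02]), 'joint_vel': array([ 4.67462270e-04, -9.75001225e-04, -4.42938476e-04, -1.43548732e-03,
       -2.32225907e-05, -9.17087423e-04]), 'joint_torque': array([-1.51208682e-03, -5.15119886e+01, -3.67316437e+01, -2.96009803e-04,
        1.25974408e-02, -2.66511540e-05]), 'tool_pos': array([ 0.2474927 , -0.62720765,  0.22997287]), 'tcp_rot': array([-3.08414237e+00, -5.86421054e-01,  5.31648932e-04]), 'wrist_force': array([-0.81993073, -0.19194861, -0.02510305]), 'torque': array([ 0.02464629, -0.0215302 ,  0.00645805]), 'grip_force': 0.0, 'width': 1.0013451097473396}
side [[363.13, 0.0, 255.31], [0.0, 363.13, 184.58], [0.0, 0.0, 1.0]] [[-0.9756, 0.2027, -0.0841, 0.5857], [0.2192, 0.9194, -0.3266, 0.3335], [0.0112, -0.3371, -0.9414, 1.0579], [0.0, 0.0, 0.0, 1.0]]
top [[395.85, 0.0, 252.55], [0.0, 395.85, 187.65], [0.0, 0.0, 1.0]] [[0.0272, -0.9975, 0.0656, 0.4346], [-0.9993, -0.0289, -0.0249, 0.0377], [0.0267, -0.0648, -0.9975, 1.159], [0.0, 0.0, 0.0, 1.0]]
[[-0.0014, -0.9659, -0.2591, 0.0658], [1.0, -0.0016, 0.0008, 0.0002], [-0.0012, -0.259, 0.9659, -0.1424], [0.0, 0.0, 0.0, 1.0]]
```

View pics/top0.png

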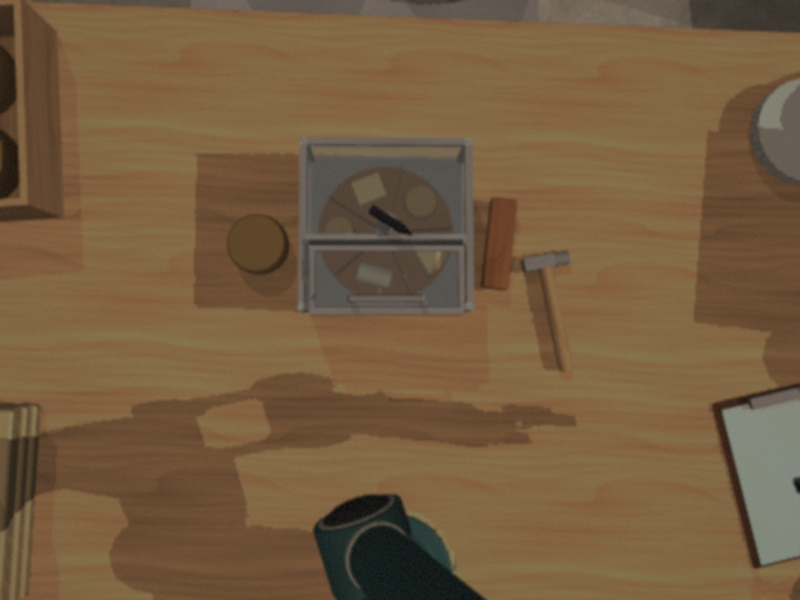

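View pics/side0.png

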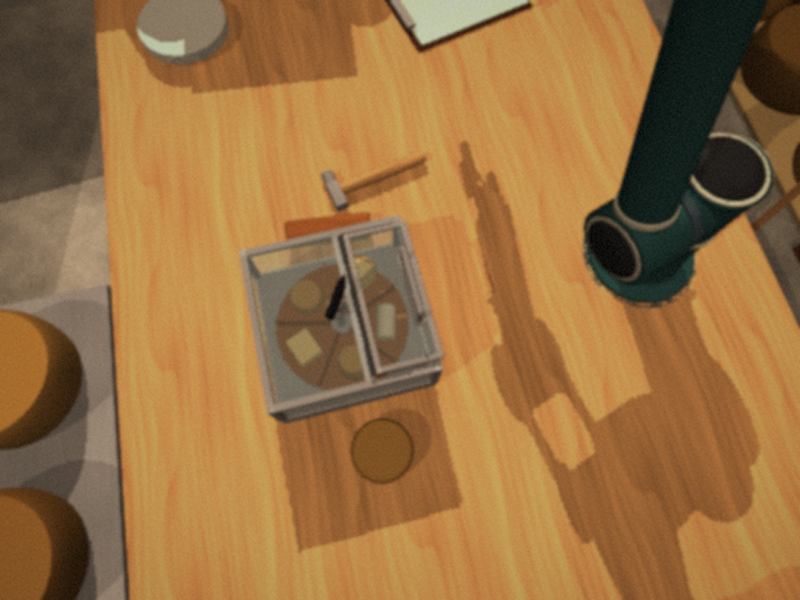

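```bash
python3 - <<'E'
from workcell import bot,cams
import cv2,numpy as np
t=np.mean([cams.read_camera("top")["image"].astype(float) for _ in range(4)],0).astype(np.uint8)
s=np.mean([cams.read_camera("side")["image"].astype(float) for _ in range(4)],0).astype(np.uint8)
a=cv2.resize(t[80:210,180:310,::-1],(600,600),interpolation=cv2.INTER_CUBIC)
cv2.imwrite("pics/tc.png",cv2.convertScaleAbs(a,alpha=1.5))
a=cv2.resize(s[130:280,145:295,::-1],(600,600),interpolation=cv2.INTER_CUBIC)
cv2.imwrite("pics/sc.png",cv2.convertScaleAbs(a,alpha=1.5))
E
```

```text
(no output)
```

View pics/tc.png

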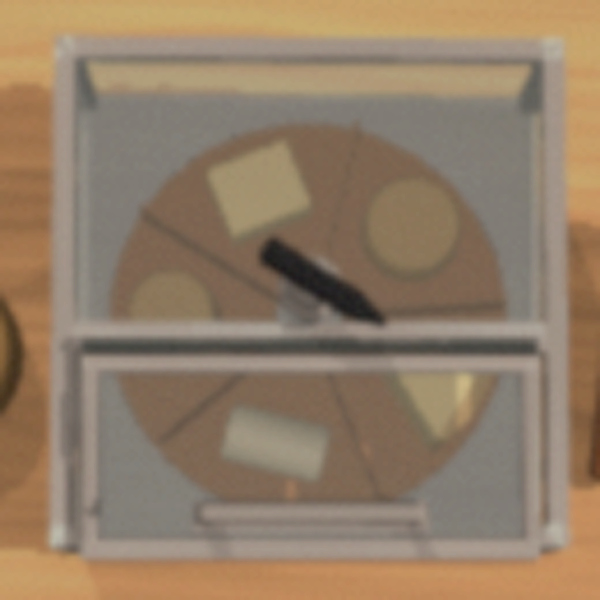

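View pics/sc.png

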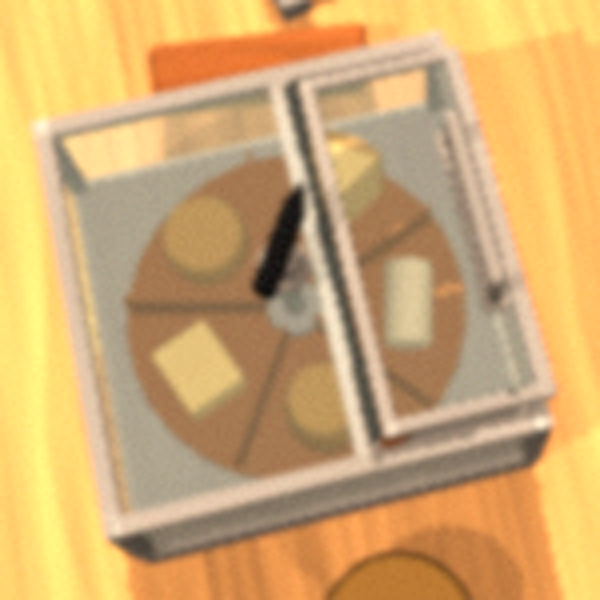

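```bash
cat > h.py <<'E'
import numpy as np
from scipy.spatial.transform import Rotation as R
from scipy.optimize import least_squares
C={n:np.load(f"{n}.npz") for n in("top","side")}
def tp(p): p=np.array(p,float);return np.array([180,80])+(p+.5)*130/600-.5
def sd(p): p=np.array(p,float);return np.array([145,130])+(p+.5)/4-.5
def proj(n,X):
    T=C[n]["T"];p=C[n]["K"]@(T[:3,:3].T@(np.array(X)-T[:3,3]));return p[:2]/p[2]
def ray(n,uv,z):
    T=C[n]["T"];d=T[:3,:3]@np.linalg.solve(C[n]["K"],[*uv,1]);return T[:3,3]+d*(z-T[2,3])/d[2]
E
python3 - <<'E'
from h import *
h=.143;z=.154
obs=[("top",tp(p),X) for p,X in [((55,40),(h,h,z)),((563,40),(h,-h,z)),((563,550),(-h,-h,z)),((50,550),(-h,h,z)),((200,510),(-.127,.055,.205)),((425,515),(-.127,-.055,.205))]]
obs+=[("side",sd(p),X) for p,X in [((38,125),(h,-h,z)),((442,36),(-h,-h,z)),((110,535),(h,h,z)),((550,425),(-h,h,z)),((450,113),(-.127,-.055,.203)),((497,292),(-.127,.055,.203))]]
W=lambda v,X:np.array([v[0]+np.cos(v[2])*X[0]-np.sin(v[2])*X[1],v[1]+np.sin(v[2])*X[0]+np.cos(v[2])*X[1],X[2]])
f=lambda v:np.concatenate([proj(n,W(v,X))-u for n,u,X in obs])
r=least_squares(f,[.6,0,0],loss="soft_l1");print(r.x,np.degrees(r.x[2]));print(r.fun.reshape(-1,2).round(1).tolist())
for n,g,a,b in(("top",tp,(383,322),(265,250)),("side",sd,(299,190),(265,290))):
    A=ray(n,g(a),.195);B=ray(n,g(b),.195);d=A-B;print(n,A,B,np.linalg.norm(d),np.degrees(np.arctan2(-d[1],-d[0])-r.x[2]))
E
```

```text
[0.61459549 0.03097734 0.02753775] 1.5777965821893591
[[-0.4, -0.4], [0.1, 0.5], [1.1, 0.1], [-0.4, 0.1], [1.0, 1.3], [-2.1, 0.3], [-1.9, -0.6], [-0.2, -1.2], [-1.9, 1.3], [0.7, 0.5], [0.4, 2.0], [-0.3, -2.9]]
top [ 0.59290658 -0.00848126  0.195     ] [0.62961422 0.05544906 0.195     ] 0.07371930925734863 58.55853490352202
side [ 0.59334731 -0.00520418  0.195     ] [0.62626541 0.05541985 0.195     ] 0.06898459077579011 59.92079036880269
```

```bash
cat >> h.py <<'E'
def go(pos,Rt):
    from workcell import bot
    s=bot.read_state();R0=R.from_rotvec(s["tcp_rot"])
    d=R0.inv().apply(np.array(pos)-s["tool_pos"]);w=(R0.inv()*Rt).as_rotvec(degrees=True)
    print("pos",s["tool_pos"].round(4),"axes x,y,z",R0.as_matrix().T.round(3).tolist(),"q",s["q"].round(2),"F",s["wrist_force"].round(1),"t",s["time"])
    print("shift",(d/.25).round(3),"turn",(w/45).round(3))
def down(deg,tilt=0):  # tool y at world angle deg, pointing down
    a=np.radians(deg);y=np.array([np.cos(a),np.sin(a),0]);z=np.array([0,0,-1.]);return R.from_matrix(np.c_[np.cross(y,z),y,z])
E
python3 - <<'E'
from h import *
for d in(-29.4,150.6): go((.615,.031,.29),down(d))
E
```

```text
pos [ 0.2478 -0.6279  0.2313] axes x,y,z [[0.93, 0.367, 0.0], [0.367, -0.93, -0.0], [0.0, 0.0, -1.0]] q [-1.23  0.26  1.6   0.    1.27 -0.04] F [ 0.5  0.1 -0.5] t 0.55
shift [ 2.334 -1.912 -0.235] turn [-0.    -0.    -0.868]
pos [ 0.2478 -0.6279  0.2313] axes x,y,z [[0.93, 0.367, 0.0], [0.367, -0.93, -0.0], [0.0, 0.0, -1.0]] q [-1.23  0.26  1.6   0.    1.27 -0.04] F [ 0.5  0.1 -0.5] t 0.55
shift [ 2.334 -1.912 -0.235] turn [-0.     0.     3.132]
```

>>> play_rows([
  [[0.13,-0.1,-0.1],[0,0,0]],
  [[0.26,-0.21,-0.2],[0,0,0]],
  [[0.4,-0.32,-0.3],[0,0,0]],
  [[0.53,-0.43,-0.3],[0,0,0]],
  [[0.66,-0.54,-0.3],[0,0,0]],
  [[0.78,-0.64,-0.3],[0,0,0]],
], claw=1)

```text
time: 1.05
tool_pos: [0.3616, -0.4243, 0.3076]
tcp_rot: [3.084, 0.585, 0.003]
wrist_force: [1.0, -0.0, 0.4]
width: 0.999
grip_force: 0.0
```

>>> play_rows([
  [[0.13,-0.1,0],[0,0,-0.14]],
  [[0.26,-0.21,0],[0,0,-0.28]],
  [[0.4,-0.32,0],[0,0,-0.42]],
  [[0.53,-0.43,0],[0,0,-0.56]],
  [[0.66,-0.54,0],[0,0,-0.7]],
  [[0.78,-0.64,0],[0,0,-0.86]],
  [[0.78,-0.64,0],[0,0,-0.86]],
])

```text
time: 1.63
tool_pos: [0.4859, -0.1991, 0.3062]
tcp_rot: [-2.708, -1.59, -0.006]
wrist_force: [-1.1, 0.1, 0.7]
width: 0.999
grip_force: 0.0
```

```bash
python3 - <<'E'
from h import *
go((.615,.031,.29),down(-29.4))
E
```

```text
pos [ 0.4859 -0.1991  0.3062] axes x,y,z [[0.487, 0.873, 0.004], [0.873, -0.487, 0.001], [0.002, 0.003, -1.0]] q [-0.44 -0.06  1.82  0.    1.38  0.07] F [-1.1  0.1  0.7] t 1.6333
shift [1.055 0.002 0.069] turn [ 0.001 -0.005  0.005]
```

>>> play_rows([
  [[0.15,0,0],[0,0,0]],
  [[0.3,0,0],[0,0,0]],
  [[0.45,0,0],[0,0,0]],
  [[0.6,0,0],[0,0,0]],
  [[0.75,0,0.03],[0,0,0]],
  [[0.9,0,0.06],[0,0,0]],
  [[1,0,0.07],[0,0,0]],
  [[1,0,0.07],[0,0,0]],
])

```text
time: 2.3
tool_pos: [0.6087, 0.016, 0.2869]
tcp_rot: [-2.713, -1.58, -0.0]
wrist_force: [-0.8, -0.2, 0.2]
width: 1.0
grip_force: 0.0
```

```bash
python3 - <<'E'
from h import *
from workcell import bot,cams
import cv2
go((.615,.031,.29),down(-29.4))
s=bot.read_state();c=cams.read_camera("wrist");np.savez("w.npz",K=c["K"],M=c["mount"],p=s["tool_pos"],r=s["tcp_rot"])
cv2.imwrite("pics/w1.png",cv2.resize(c["image"][:,:,::-1],(768,576),interpolation=cv2.INTER_CUBIC))
E
```

```text
pos [0.6087 0.016  0.2869] axes x,y,z [[0.494, 0.87, 0.001], [0.87, -0.494, -0.002], [-0.001, 0.002, -1.0]] q [-0.02  0.11  1.68  0.    1.35  0.5 ] F [-0.8 -0.2  0.2] t 2.3
shift [ 0.064 -0.008 -0.012] turn [-0.002 -0.002 -0.004]
```

View pics/w1.png

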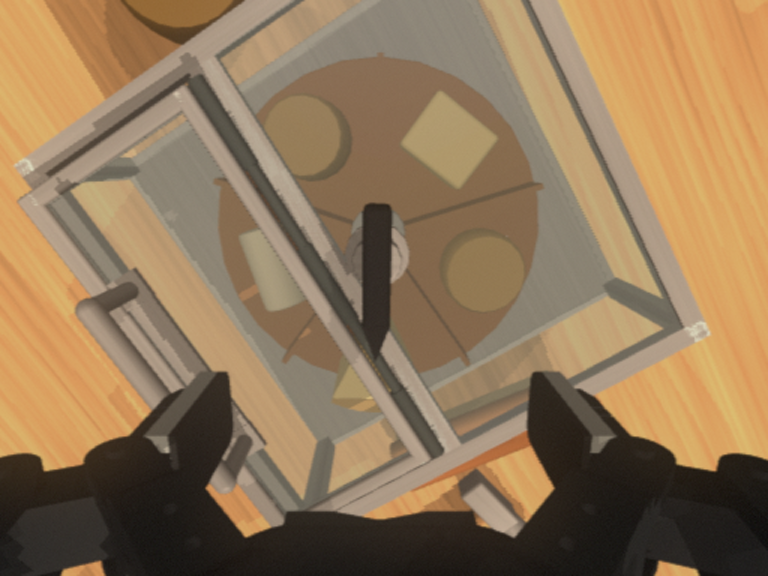

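```bash
python3 - <<'E'
from h import *
w=np.load("w.npz");R0=R.from_rotvec(w["r"]).as_matrix();M=w["M"]
def r(p,z):
    uv=[(p[0]+.5)/1.5-.5,(p[1]+.5)/1.5-.5,1];d=R0@M[:3,:3]@np.linalg.solve(w["K"],uv);o=w["p"]+R0@M[:3,3];return o+d*(z-o[2])/d[2]
A=r((377.5,205),.2);B=r((375,357),.192);d=B-A;L=np.hypot(d[0],d[1]);ang=np.degrees(np.arctan2(-d[1],-d[0]));print(A,B,L,ang,"axis",A+d*30/L)
c1=r((25,165),.154);c2=r((700,328),.154);print(c1,c2)  # front-left, back... 
a=r((208,62),.154);b=r((455,445),.154);print("rail",a,b,np.degrees(np.arctan2((a-b)[0],(a-b)[1])))
h1=r((82,310),.205);h2=r((235,480),.205);print("handle",h1,h2)
E
```

```text
[0.63199815 0.05807104 0.2       ] [ 0.59233722 -0.00872829  0.192     ] 0.07768616520032229 59.30102368431443 axis [-14.6838285  -25.73777075  -2.88935316]
[0.47538948 0.16770214 0.154     ] [ 0.75927787 -0.10023228  0.154     ]
rail [0.59039067 0.16086176 0.154     ] [ 0.59874609 -0.09781988  0.154     ] -1.8500107265235122
handle [0.48610726 0.08509627 0.205     ] [ 0.49729699 -0.02775883  0.205     ]
```

```bash
python3 - <<'E'
from h import *
go((.6165,.0325,.179),down(-30.7))
E
```

```text
pos [0.6079 0.0139 0.2873] axes x,y,z [[0.494, 0.869, -0.001], [0.869, -0.494, -0.001], [-0.001, 0.0, -1.0]] q [-0.02  0.11  1.68  0.    1.35  0.5 ] F [-0.7 -0.2 -0.9] t 2.35
shift [ 0.082 -0.006  0.433] turn [-0.002  0.001  0.024]
```

>>> play_rows([
  [[0.04,-0.003,0.06],[0,0,0.01]],
  [[0.08,-0.006,0.14],[0,0,0.024]],
  [[0.08,-0.006,0.22],[0,0,0.024]],
  [[0.08,-0.006,0.3],[0,0,0.024]],
  [[0.08,-0.006,0.37],[0,0,0.024]],
  [[0.08,-0.006,0.41],[0,0,0.024]],
  [[0.08,-0.006,0.43],[0,0,0.024]],
  [[0.08,-0.006,0.43],[0,0,0.024]],
  [[0.08,-0.006,0.43],[0,0,0.024]],
])

```text
time: 3.1
tool_pos: [0.6165, 0.0295, 0.1817]
tcp_rot: [2.732, 1.549, 0.001]
wrist_force: [0.4, 0.7, 0.7]
width: 0.999
grip_force: 0.0
```

>>> play_rows([
  [[0,0,0],[0,0,0]],
  [[0,0,0],[0,0,0]],
  [[0,0,0],[0,0,0]],
  [[0,0,0],[0,0,0]],
  [[0,0,0],[0,0,0]],
  [[0,0,0],[0,0,0]],
  [[0,0,0],[0,0,0]],
  [[0,0,0],[0,0,0]],
  [[0,0,0],[0,0,0]],
  [[0,0,0],[0,0,0]],
], claw=-1, newtons=30)

```text
time: 3.93
tool_pos: [0.6151, 0.0309, 0.1812]
tcp_rot: [-2.73, -1.55, 0.002]
wrist_force: [-4.1, 3.2, 4.5]
width: 0.151
grip_force: 31.7
```

```bash
python3 - <<'E'
from h import *
from workcell import bot
go((.6165,.0325,.179),down(-88.3));s=bot.read_state();print(s["torque"],s["width"],s["grip_force"])
E
```

```text
pos [0.6151 0.0309 0.1812] axes x,y,z [[0.512, 0.859, -0.0], [0.859, -0.512, -0.002], [-0.002, 0.001, -1.0]] q [0.01 0.19 1.79 0.   1.17 0.55] F [-4.1  3.2  4.5] t 3.9333
shift [0.008 0.002 0.009] turn [-0.002  0.002  1.277]
[0.37253457 0.7733549  0.08308341] 0.15103184267280076 31.69876880943775
```

>>> play_rows([
  [[0,0,0],[0,0,0.05]],
  [[0,0,0],[0,0,0.1]],
  [[0,0,0],[0,0,0.15]],
  [[0,0,0],[0,0,0.2]],
  [[0,0,0],[0,0,0.25]],
  [[0,0,0],[0,0,0.3]],
  [[0,0,0],[0,0,0.35]],
  [[0,0,0],[0,0,0.4]],
  [[0,0,0],[0,0,0.45]],
  [[0,0,0],[0,0,0.5]],
  [[0,0,0],[0,0,0.55]],
  [[0,0,0],[0,0,0.6]],
])

```text
time: 4.93
tool_pos: [0.6145, 0.0315, 0.1812]
tcp_rot: [-3.017, -0.867, 0.004]
wrist_force: [-6.6, 3.9, 6.4]
width: 0.156
grip_force: 32.0
```

```bash
python3 - <<'E'
from h import *
from workcell import bot
go((.6165,.0325,.179),down(-88.3));s=bot.read_state();print(s["torque"],s["width"],s["grip_force"])
E
```

```text
pos [0.6145 0.0315 0.1812] axes x,y,z [[0.847, 0.531, -0.002], [0.531, -0.847, -0.003], [-0.003, 0.002, -1.0]] q [0.01 0.19 1.79 0.   1.17 1.02] F [-6.6  3.9  6.4] t 4.9333
shift [0.009 0.001 0.009] turn [-0.004  0.003  0.675]
[0.69211325 1.01610858 0.19131535] 0.1564505585363306 31.951265037059784
```

>>> play_rows([
  [[0.002,0,0],[0,0,0.05]],
  [[0.003,0,0],[0,0,0.1]],
  [[0.004,0,0],[0,0,0.15]],
  [[0.005,0,0],[0,0,0.2]],
  [[0.006,0,0],[0,0,0.25]],
  [[0.007,0,0],[0,0,0.3]],
  [[0.008,0,0],[0,0,0.35]],
  [[0.008,0,0],[0,0,0.4]],
  [[0.008,0,0],[0,0,0.45]],
  [[0.008,0,0],[0,0,0.5]],
  [[0.008,0,0],[0,0,0.55]],
  [[0.008,0,0],[0,0,0.6]],
  [[0.008,0,0],[0,0,0.65]],
  [[0.008,0,0],[0,0,0.68]],
  [[0.008,0,0],[0,0,0.68]],
  [[0.008,0,0],[0,0,0.68]],
])

```text
time: 6.27
tool_pos: [0.6142, 0.0324, 0.1812]
tcp_rot: [-3.14, -0.043, 0.012]
wrist_force: [-13.2, 3.9, 9.6]
width: 0.157
grip_force: 32.3
```

```bash
python3 - <<'E'
from h import *
from workcell import bot
go((.6165,.0325,.179),down(-88.3));s=bot.read_state();print(s["torque"],s["width"],s["grip_force"])
E
```

```text
pos [0.6142 0.0324 0.1812] axes x,y,z [[1.0, 0.027, -0.007], [0.027, -1.0, -0.002], [-0.007, 0.002, -1.0]] q [0.01 0.19 1.79 0.   1.17 1.55] F [-13.2   3.9   9.6] t 6.2667
shift [ 0.009 -0.     0.009] turn [-0.002  0.009 -0.003]
[0.59136919 1.83336845 0.02471506] 0.15687417794987932 32.32075743377209
```

>>> play_rows([
  [[0,0,0],[0,0,0]],
  [[0,0,0],[0,0,0]],
  [[0,0,0],[0,0,0]],
  [[0,0,0],[0,0,0]],
  [[0,0,0],[0,0,0]],
  [[0,0,0],[0,0,0]],
  [[0,0,-0.08],[0,0,0]],
  [[0,0,-0.18],[0,0,0]],
  [[0,0,-0.28],[0,0,0]],
  [[0,0,-0.38],[0,0,0]],
  [[0,0,-0.44],[0,0,0]],
  [[0,0,-0.44],[0,0,0]],
], claw=1)

```text
time: 7.27
tool_pos: [0.6203, 0.0312, 0.2961]
tcp_rot: [3.141, 0.042, 0.014]
wrist_force: [1.1, -0.6, 0.2]
width: 0.997
grip_force: 0.0
```

```bash
python3 - <<'E'
from h import *
from workcell import bot,cams
import cv2
go((.46,.028,.29),down(-88.3))
s=bot.read_state();c=cams.read_camera("wrist");np.savez("w.npz",K=c["K"],M=c["mount"],p=s["tool_pos"],r=s["tcp_rot"])
cv2.imwrite("pics/w2.png",cv2.resize(c["image"][:,:,::-1],(768,576),interpolation=cv2.INTER_CUBIC))
E
```

```text
pos [0.6203 0.0312 0.2961] axes x,y,z [[1.0, 0.027, 0.009], [0.027, -1.0, 0.0], [0.009, 0.0, -1.0]] q [ 0.01  0.12  1.65 -0.    1.36  1.55] F [ 1.1 -0.6  0.2] t 7.2667
shift [-0.642 -0.005  0.019] turn [ 0.    -0.011 -0.003]
```

View pics/w2.png

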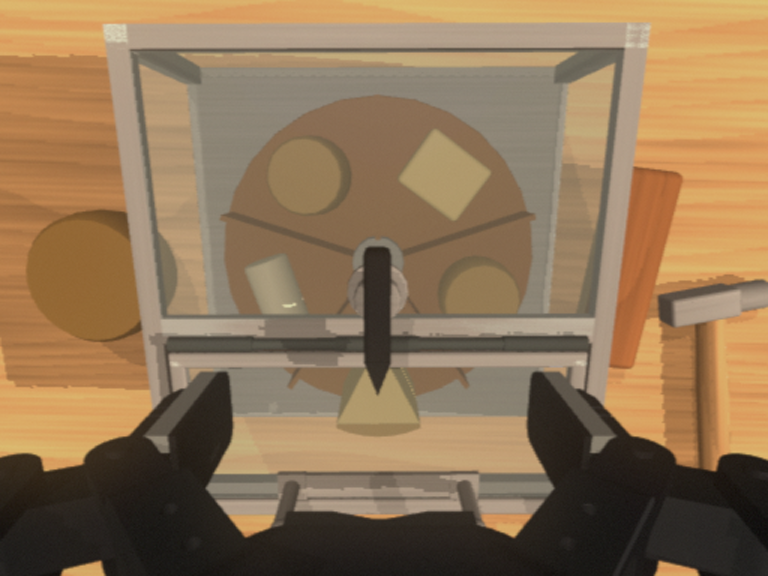

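>>> play_rows([
  [[-0.05,0,-0.05],[0,0,-0.12]],
  [[-0.12,0,-0.1],[0,0,-0.25]],
  [[-0.2,0,-0.15],[0,0,-0.38]],
  [[-0.3,0,-0.15],[0,0,-0.5]],
  [[-0.4,0,-0.15],[0,0,-0.63]],
  [[-0.5,0,-0.15],[0,0,-0.76]],
  [[-0.6,0,-0.15],[0,0,-0.88]],
  [[-0.66,0,-0.15],[0,0,-1]],
  [[-0.66,0,-0.15],[0,0,-1]],
], claw=-0.05)

```text
time: 8.07
tool_pos: [0.4497, 0.0267, 0.3264]
tcp_rot: [-2.883, -1.245, 0.005]
wrist_force: [0.0, -0.2, 0.4]
width: 0.479
grip_force: 0.0
```

```bash
cat >> h.py <<'E'
Y=np.radians(1.7);F=np.array([np.cos(Y),np.sin(Y),0]);U=np.array([0,0,1.])
AX=np.array([.6165,.0325,0]);HG=AX-.032*F+.1595*U
def tool(T):
    T=np.radians(T);a=np.sin(T)*F-np.cos(T)*U;c=np.cos(T)*F+np.sin(T)*U;return a,R.from_matrix(np.c_[np.cross(c,a),c,a])
def bar(th):
    th=np.radians(th)+np.arctan2(44,95);return HG+.1047*(-np.cos(th)*F+np.sin(th)*U)
def pose(th,T,s=.016):
    a,r=tool(T);return bar(th)+s*a,r
E
python3 - <<'E'
from h import *
go(*pose(0,35,-.07))
E
```

```text
pos [0.4497 0.0267 0.3264] axes x,y,z [[0.686, 0.728, -0.002], [0.728, -0.686, -0.003], [-0.004, -0.0, -1.0]] q [ 0.   -0.22  1.92 -0.    1.44  0.76] F [ 0.  -0.2  0.4] t 8.0667
shift [ 0.002 -0.002  0.262] turn [-0.741  0.307 -0.967]
```

>>> play_rows([
  [[0,0,0],[-0.07,0.03,-0.1]],
  [[0,0,0],[-0.15,0.06,-0.19]],
  [[0,0,0],[-0.22,0.09,-0.29]],
  [[0,0,0],[-0.3,0.12,-0.39]],
  [[0,0,0],[-0.37,0.15,-0.48]],
  [[0,0,0],[-0.44,0.18,-0.58]],
  [[0,0,0.03],[-0.52,0.21,-0.68]],
  [[0,0,0.06],[-0.59,0.24,-0.77]],
  [[0,0,0.1],[-0.67,0.28,-0.87]],
  [[0,0,0.15],[-0.74,0.31,-0.97]],
  [[0,0,0.15],[-0.74,0.31,-0.97]],
  [[0,0,0.15],[-0.74,0.31,-0.97]],
])

```text
time: 9.07
tool_pos: [0.4515, 0.0262, 0.2879]
tcp_rot: [1.855, 1.899, 0.601]
wrist_force: [1.3, 1.0, 1.0]
width: 0.472
grip_force: 0.0
```

```bash
python3 - <<'E'
from h import *
from workcell import bot,cams
import cv2
go(*pose(0,35,-.05))
s=bot.read_state();c=cams.read_camera("wrist");np.savez("w.npz",K=c["K"],M=c["mount"],p=s["tool_pos"],r=s["tcp_rot"])
cv2.imwrite("pics/w3.png",cv2.resize(c["image"][:,:,::-1],(768,576),interpolation=cv2.INTER_CUBIC))
E
```

```text
pos [0.4515 0.0262 0.2879] axes x,y,z [[-0.025, 1.0, 0.004], [0.82, 0.018, 0.572], [0.572, 0.017, -0.82]] q [-0.02 -0.64  2.37  0.04  0.81 -0.06] F [1.3 1.  1. ] t 9.0667
shift [ 0.005 -0.068  0.164] turn [-0.002 -0.    -0.008]
```

View pics/w3.png

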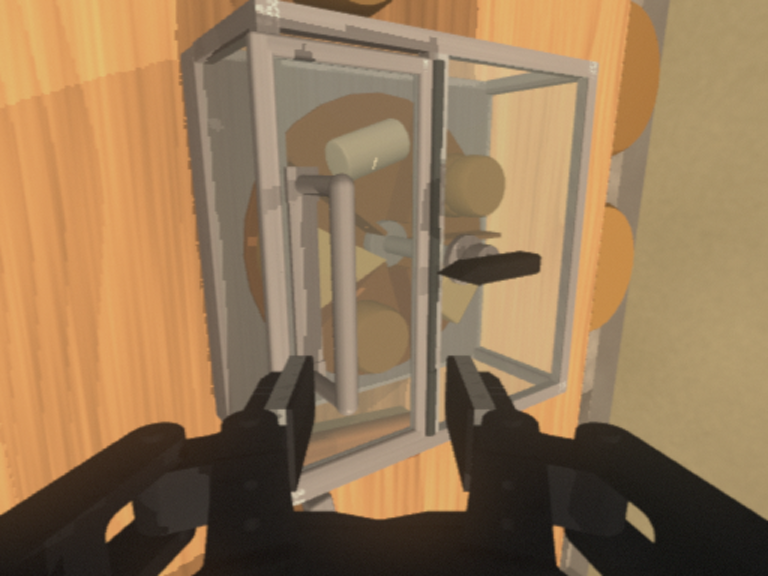

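```bash
python3 - <<'E'
from h import *
w=np.load("w.npz");R0=R.from_rotvec(w["r"]).as_matrix();M=w["M"]
def r(p,z):
    uv=[(p[0]+.5)/1.5-.5,(p[1]+.5)/1.5-.5,1];d=R0@M[:3,:3]@np.linalg.solve(w["K"],uv);o=w["p"]+R0@M[:3,3];return o+d*(z-o[2])/d[2]
print(r((343,180),.203),r((346,405),.203),bar(0))
go(*pose(0,35,-.04));go(*pose(0,35,.016))
E
```

```text
[0.48920687 0.08599864 0.203     ] [ 0.49098134 -0.02788884  0.203     ] [0.48955118 0.02873225 0.20350219]
pos [0.453  0.0264 0.2905] axes x,y,z [[-0.026, 1.0, 0.003], [0.818, 0.019, 0.575], [0.575, 0.018, -0.818]] q [-0.02 -0.64  2.36  0.04  0.81 -0.06] F [ 0.6 -1.   0.7] t 9.1167
shift [ 0.004 -0.08   0.209] turn [ 0.002 -0.001 -0.007]
pos [0.453  0.0264 0.2905] axes x,y,z [[-0.026, 1.0, 0.003], [0.818, 0.019, 0.575], [0.575, 0.018, -0.818]] q [-0.02 -0.64  2.36  0.04  0.81 -0.06] F [ 0.6 -1.   0.7] t 9.1167
shift [ 0.004 -0.081  0.433] turn [ 0.002 -0.001 -0.007]
```

>>> play_rows([
  [[0.004,-0.04,0.03],[0,0,0]],
  [[0.004,-0.08,0.08],[0,0,0]],
  [[0.004,-0.08,0.15],[0,0,0]],
  [[0.004,-0.08,0.2],[0,0,0]],
  [[0.004,-0.08,0.2],[0,0,0]],
  [[0.004,-0.08,0.2],[0,0,0]],
])

```text
time: 9.62
tool_pos: [0.4657, 0.0285, 0.2383]
tcp_rot: [1.848, 1.902, 0.604]
wrist_force: [0.1, -0.1, 0.3]
width: 0.471
grip_force: 0.0
```

```bash
python3 - <<'E'
from h import *
go(*pose(0,35,.016))
E
```

```text
pos [0.4657 0.0285 0.2383] axes x,y,z [[-0.029, 1.0, 0.002], [0.818, 0.023, 0.575], [0.575, 0.019, -0.818]] q [-0.01 -0.57  2.43  0.04  0.68 -0.06] F [ 0.1 -0.1  0.3] t 9.6167
shift [-0.002 -0.002  0.233] turn [ 0.002 -0.002 -0.002]
```

>>> play_rows([
  [[0,0,0.05],[0,0,0]],
  [[0,0,0.1],[0,0,0]],
  [[0,0,0.15],[0,0,0]],
  [[0,0,0.2],[0,0,0]],
  [[0,0,0.23],[0,0,0]],
  [[0,0,0.23],[0,0,0]],
  [[0,0,0.23],[0,0,0]],
])

```text
time: 10.2
tool_pos: [0.4987, 0.0294, 0.192]
tcp_rot: [1.847, 1.901, 0.605]
wrist_force: [-0.6, -1.2, -0.2]
width: 0.478
grip_force: 0.0
```

```bash
python3 - <<'E'
from h import *
go(*pose(0,35,.016))
E
```

```text
pos [0.4987 0.0294 0.192 ] axes x,y,z [[-0.029, 1.0, 0.002], [0.817, 0.023, 0.576], [0.576, 0.019, -0.817]] q [-0.01 -0.43  2.44  0.04  0.52 -0.07] F [-0.6 -1.2 -0.2] t 10.2
shift [-0.002 -0.004  0.005] turn [ 0.004 -0.002 -0.002]
```

Grip the bar.

>>> play_rows([
  [[0,0,0],[0,0,0]],
  [[0,0,0],[0,0,0]],
  [[0,0,0],[0,0,0]],
  [[0,0,0],[0,0,0]],
  [[0,0,0],[0,0,0]],
  [[0,0,0],[0,0,0]],
  [[0,0,0],[0,0,0]],
], claw=-1, newtons=45)

```text
time: 10.78
tool_pos: [0.4977, 0.0293, 0.1912]
tcp_rot: [1.847, 1.902, 0.604]
wrist_force: [-6.6, -0.1, 1.6]
width: 0.118
grip_force: 44.4
```

```bash
python3 - <<'E'
from h import *
from workcell import bot
s=bot.read_state();print(s["width"],s["grip_force"],s["wrist_force"],s["tool_pos"])
# rows relative to nominal start pose, units
p0,r0=pose(0,35)
for th in range(0,53,4):
    p,r=pose(th,35-th);print(th,(r0.inv().apply(p-p0)/.25).round(3).tolist(),((r0.inv()*r).as_rotvec(degrees=True)/45).round(3).tolist())
E
```

```text
0.11827555082647918 44.37045872211456 [-6.55013085 -0.09256381  1.59882726] [0.49774342 0.02929713 0.19122762]
0 [0.0, 0.0, 0.0] [0.0, 0.0, 0.0]
4 [-0.0, 0.021, -0.014] [0.089, -0.0, 0.0]
8 [0.0, 0.044, -0.026] [0.178, -0.0, -0.0]
12 [-0.0, 0.067, -0.037] [0.267, -0.0, 0.0]
16 [-0.0, 0.09, -0.046] [0.356, -0.0, 0.0]
20 [-0.0, 0.115, -0.054] [0.444, 0.0, -0.0]
24 [0.0, 0.139, -0.06] [0.533, -0.0, 0.0]
28 [0.0, 0.165, -0.064] [0.622, -0.0, -0.0]
32 [-0.0, 0.19, -0.066] [0.711, -0.0, 0.0]
36 [-0.0, 0.215, -0.067] [0.8, -0.0, 0.0]
40 [-0.0, 0.241, -0.065] [0.889, -0.0, 0.0]
44 [-0.0, 0.266, -0.062] [0.978, -0.0, 0.0]
48 [-0.0, 0.291, -0.058] [1.067, 0.0, 0.0]
52 [-0.0, 0.316, -0.051] [1.156, 0.0, 0.0]
```

>>> play_rows([
  [[0,0.01,-0.007],[0.044,0,0]],
  [[0,0.021,-0.014],[0.089,0,0]],
  [[0,0.032,-0.02],[0.133,0,0]],
  [[0,0.044,-0.026],[0.178,0,0]],
  [[0,0.055,-0.032],[0.222,0,0]],
  [[0,0.067,-0.037],[0.267,0,0]],
  [[0,0.079,-0.042],[0.311,0,0]],
  [[0,0.09,-0.046],[0.356,0,0]],
  [[0,0.103,-0.05],[0.4,0,0]],
  [[0,0.115,-0.054],[0.444,0,0]],
  [[0,0.127,-0.057],[0.489,0,0]],
  [[0,0.139,-0.06],[0.533,0,0]],
  [[0,0.139,-0.06],[0.533,0,0]],
])

```text
time: 11.87
tool_pos: [0.5193, 0.0299, 0.2246]
tcp_rot: [2.09, 2.152, 0.213]
wrist_force: [-4.1, -0.5, 1.5]
width: 0.118
grip_force: 45.3
```

```bash
python3 - <<'E'
from h import *
from workcell import bot
s=bot.read_state();print(s["width"],s["grip_force"],s["torque"])
go(*pose(24,11));go(*pose(50,-15))
p0,r0=pose(24,11)
for th in range(26,54,3):
    p,r=pose(th,35-th);print(th,(r0.inv().apply(p-p0)/.25).round(3).tolist(),((r0.inv()*r).as_rotvec(degrees=True)/45).round(3).tolist())
E
```

```text
0.11781561795879664 45.31109690666199 [0.07681779 0.66574999 0.02096278]
pos [0.5193 0.0299 0.2246] axes x,y,z [[-0.029, 1.0, 0.002], [0.981, 0.028, 0.194], [0.194, 0.008, -0.981]] q [ 0.01 -0.16  2.07  0.01  1.03 -0.03] F [-4.1 -0.5  1.5] t 11.8667
shift [-0.001 -0.004  0.007] turn [ 0.004 -0.002 -0.001]
pos [0.5193 0.0299 0.2246] axes x,y,z [[-0.029, 1.0, 0.002], [0.981, 0.028, 0.194], [0.194, 0.008, -0.981]] q [ 0.01 -0.16  2.07  0.01  1.03 -0.03] F [-4.1 -0.5  1.5] t 11.8667
shift [-0.001  0.148 -0.054] turn [ 0.582 -0.003 -0.   ]
26 [-0.0, 0.011, -0.007] [0.044, 0.0, -0.0]
29 [-0.0, 0.027, -0.017] [0.111, 0.0, -0.0]
32 [-0.0, 0.044, -0.026] [0.178, 0.0, -0.0]
35 [-0.0, 0.061, -0.035] [0.244, 0.0, -0.0]
38 [-0.0, 0.078, -0.042] [0.311, 0.0, -0.0]
41 [-0.0, 0.096, -0.048] [0.378, 0.0, -0.0]
44 [-0.0, 0.115, -0.054] [0.444, 0.0, -0.0]
47 [-0.0, 0.133, -0.058] [0.511, 0.0, -0.0]
50 [0.0, 0.152, -0.062] [0.578, -0.0, -0.0]
53 [-0.0, 0.171, -0.065] [0.644, 0.0, -0.0]
```

>>> play_rows([
  [[0,0.011,-0.007],[0.044,0,0]],
  [[0,0.027,-0.017],[0.111,0,0]],
  [[0,0.044,-0.026],[0.178,0,0]],
  [[0,0.061,-0.035],[0.244,0,0]],
  [[0,0.078,-0.042],[0.311,0,0]],
  [[0,0.096,-0.048],[0.378,0,0]],
  [[0,0.115,-0.054],[0.444,0,0]],
  [[0,0.133,-0.058],[0.511,0,0]],
  [[0,0.152,-0.062],[0.578,0,0]],
  [[0,0.152,-0.062],[0.578,0,0]],
  [[0,0.152,-0.062],[0.578,0,0]],
  [[0,0.152,-0.062],[0.578,0,0]],
])

```text
time: 12.87
tool_pos: [0.5528, 0.0309, 0.2461]
tcp_rot: [-2.054, -2.116, 0.271]
wrist_force: [0.2, 0.7, -0.9]
width: 0.119
grip_force: 46.2
```

```bash
python3 - <<'E'
from h import *
from workcell import bot,cams
import cv2
s=bot.read_state();print(s["width"],s["grip_force"],s["torque"])
go(*pose(50,-15))
c=s["tool_pos"]-.016*R.from_rotvec(s["tcp_rot"]).as_matrix()[:,2]-HG
print("flap deg",np.degrees(np.arctan2(c[2],-c@F))-24.85,np.linalg.norm(c[[0,2]]))
a=cams.read_camera("side")["image"][110:290,120:360,::-1];b=cams.read_camera("wrist")["image"][:,:,::-1]
cv2.imwrite("pics/f.png",np.hstack([cv2.resize(a,(400,300),interpolation=cv2.INTER_CUBIC),cv2.resize(b,(400,300))]))
E
```

```text
0.11868567376853716 46.151264905929565 [ 0.1407943  -0.19317222 -0.04327864]
pos [0.5528 0.0309 0.2461] axes x,y,z [[-0.03, 1.0, 0.002], [0.967, 0.029, -0.253], [-0.253, -0.006, -0.967]] q [ 0.01  0.2   1.68 -0.    1.52 -0.02] F [ 0.2  0.7 -0.9] t 12.8667
shift [-0.001  0.002  0.003] turn [ 0.007 -0.003  0.   ]
flap deg 49.9669674969882 0.10573923747539957
```

View pics/f.png

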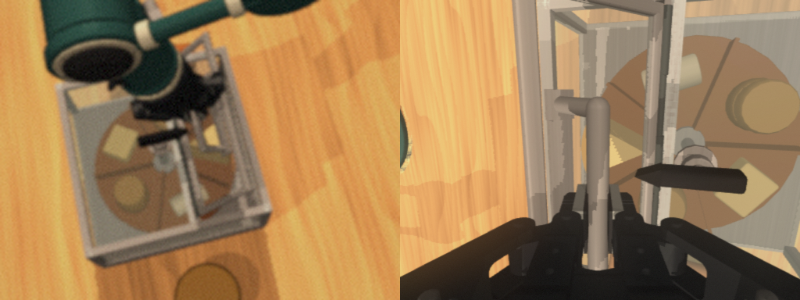

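The pictures show the bar held between the fingers, the flap open at about 50°, and the nose and wedge pointing at the middle of the flap.

```bash
python3 -c "
from workcell import bot
print(bot.finish_job())"
```

```text
the job is handed in; nothing more can be done
None
```

I turned the carousel until the wedge stood under the middle of the flap, let it settle in its notch, then lifted the flap to about 50° and handed the job in at about 13 s with the fingers still holding the handle.

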